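Shaft collar held on the set-screw flat

ROBOT

A 6-joint arm with a two-finger parallel gripper is mounted at the origin on a cart in front of the work surface, level with it; the furniture and walls round the work are solid. World frame = base frame: x ahead of the robot, y to its left, z up, the work surface at z = 0. Lengths are in m, angles in rad, forces in N, time in s.
With the tool pointing down it reaches from about 0.275 to 0.975 m from the base axis. Payload 8.4 kg.
Tool frame: the origin (TCP) lies at the very end of the fingers, on their centre line; the grasp point (between the pads) lies manip.tcp_to_grasp behind it (manip.tcp_to_grasp is the distance from the TCP to the grasp point, in m); z points along the fingers, y is the direction in which the jaws open and shut (so a half turn about z gives the same grasp; the last joint's range is limited). The gripper opens to 92 mm and grips with 3 to 60 N. Pads are 20 mm wide; open, the fingers measure 128 mm over their backs; the gripper's body (75 mm by 189 mm) begins 69 mm behind the grasp point.
Start: joints at [1.347, 0.353, 1.633, -0, 1.155, -0.002], TCP at [0.137, 0.61, 0.215] pointing down, gripper open.
Joint ranges: [-2.63, 2.63], [-0.92, 2.1], [0.06, 2.66], [-1.3, 4.44], [0, 2.69], [-3.02, 3.02]. Speed limits (rad/s): [2.22, 2.22, 2.79, 3.14, 3.14, 3.14].

INTERFACE

Orientations are given as a rotation vector (axis times angle).
In Python, from cell import manip gives the robot as it stands.
- The arm moves only by the tool play_rows, never from a script. Its arguments are lists of equal length, an entry for each row: "xyz": the shift along the world's x, y, z in cm, a list of three; "dr": the turn, a rotation vector about the world's x, y, z in rad, a list of three; "hand": the finger opening in cm, from 0 to 9.19. In form: {"xyz": [[x, y, z], ...], "dr": [[wx, wy, wz], ...], "hand": [hand, ...]}. A call has 1 to 10 rows; each row shifts and turns the commanded pose from where the row before left it; what a row does not reach is not made up. A row lasts 1/8 s, in which the tool goes at most 62.5 mm and 10.7 degrees, less where a joint would pass 70% of its speed; a pose out of reach is approached as far as the arm can. A call with a gripper value outside its range is refused whole. The fingers move at their own pace and stop on an object; the grip force is fixed at half the most. Time passes only in rows, so rows that do not move let the fingers close. It gives the time, the measured TCP pose, the force and the opening at its end, in the units of the state.
- manip.sense(): the state, without advancing time (a new reading comes with each control period).
- manip.snapshot(name): name is "scene" or "side" or "wrist"; returns (picture, depth): 480x640x3 uint8, red, green, blue; 480x640 float32, m along the optical axis (not along the pixel's ray), 0 where there is no reading.
- manip.camera_info(name): a dict with "fovy" (degrees; the focal length in pixels is half the picture's height over the tangent of half this angle, whatever the lens; pixels are square), "cx", "cy" (the principal point, pixels), "cam_to_world" (4x4, takes a point from camera to world coordinates); the wrist camera has in their place "T_tool_cam" (4x4, takes a point from camera to tool coordinates, whose origin is the TCP and whose axes are the flange's). Camera axes: x right, y up, looking along -z (the intrinsics and any distortion apply to the point x, -y, -z); pixel columns grow to the right and rows downward; lengths in m; the calibration is good to about 2 mm. A picture is of the moment at which its call begins: read the wrist's pose just before it. camera_info takes no time and is no camera call.
- manip.job_done(): hands the job in, once; it reports no verdict.
The state is a dict: "t": time; "joint_positions": joint angles; "joint_velocities": joint speeds; "tau": joint torques, N m; "ee_pos": TCP position; "ee_rot": TCP orientation; "contact_force": force on the tool from outside, world axes, zero at the start; "moment": the same for the moment, N m; "grip_width": opening from 0.0 (shut) to 1.0 (fully open).
Only numpy, scipy, OpenCV 4.12 (cv2) and the standard library are available. Lean on these libraries where they do the work, as an engineer would, in place of code of your own. Each camera call takes 0.05 s, during which the arm holds its last target.

TASK

Push the blue carrier along its rail until it clicks into the next station's detent, in front of the hex key. Then turn the upright shaft with your fingers until you feel them sit on its two set-screw flats and one flat faces the key squarely. Finally take the brass collar, slide it up the shaft until its set screw is level with the middle of the flat and points at the key, and finish while still holding it there, off the carrier; leave the two tins and the sanding block where they are.

Things in the scene. Friction and masses are not known exactly. Their poses are not given: they have to be found in the camera images.
- rail: Fixed fixture: aluminium plate 86 x 236 x 10 mm, origin under its centre on the bench top, z up, with a steel guide rail along its y axis; its place and yaw vary. At its second station (y = -50 mm) a grey post 118 mm high stands at x = +92 to +118 mm and holds a level hex key that points along -x at the shaft (bent end, up to 143 mm high, at x = +136 mm).
- carrier (a joint): Slide (m) of the blue carrier, 70 mm in rail x, 60 mm along the rail, top 50 mm above the bench (round boss to 58 mm), toward rail -y. Starts at 0 in the first detent (shaft at rail x = 0, y = +50 mm); the next detent, shaft opposite the key, is at 0.100. A spring plunger draws it in from about 3 mm; pushing into or out of a detent takes about 4 to 6 N. It can overshoot, to a stop at 0.125.
- push_face (a point): Centre of the carrier's end face on its rail +y side (flat, 70 mm wide, from 24 to 50 mm above the bench, this point 37 mm above it): push here along the rail's -y.
- spindle (a joint): Turn (rad, anticlockwise from above) of the upright steel shaft, 24 mm across. From 89 to 125 mm above the bench it has two opposite flats, 18 mm wide and 16 mm apart: fingers on the flats stand 16 mm apart, elsewhere up to 24 mm. At 0 (or +-3.14) one flat faces the key squarely (normals along rail x). Starts at 0.4 to 1.4; stays where left (0.04 N m friction).
- flat_mid (a point): Point on the shaft's axis at the middle height of its flats, 106 mm above the bench; its x axis is the normal of the flats and turns with the shaft, z is up. The shaft's top is 20 mm higher.
- collar_center (a point): Centre of the loose brass collar (ring 40 mm outside, bore 27 mm, 22 mm high, 0.12 kg) round the shaft, resting on the carrier's boss, centre at first 69 mm above the bench. Its x axis points to its set screw; two flat cheeks, 42 mm apart and 22 mm long, lie at its +y and -y sides. At the start its yaw differs from the rail's by up to 0.4 rad.
- collar_screw (a point): Head of the collar's set screw, 22.5 mm from the collar's centre along the collar's +x, at its mid-height.
- key_tip (a point): Tip of the hex key, fixed to the fixture, 106 mm above the bench, 67 mm from the shaft's axis at the second station, on the rail's +x side.
- powder_tin: Bystander: red tin with a grey lid, 52 mm across, 42 mm high, origin under its centre. Must not be disturbed.
- wax_tin: Bystander: green tin with a grey lid, 68 mm across, 30 mm high, origin under its centre. Must not be disturbed.
- sand_block: Bystander: brown cork sanding block, 51 x 93 x 28 mm, origin under its centre. Must not be disturbed.
Things that resemble listed ones, but are neither listed nor needed, are in the scene too. Of the things shaped like the part that bears collar_center, the brass one is meant.

How it is judged:
On the way, in this order (a step that is already met when the one before it is completed fails the run):
1. the carrier sits in the second station's detent (value of joint carrier between 0.096 and 0.104 m), for 0.2 s.
2. the fingers hold the shaft with a flat facing the key (all of step 1 and (value of joint spindle between -0.16 and 0.16 rad or value of joint spindle between 2.9816 and 3.3016 rad or value of joint spindle between -3.3016 and -2.9816 rad) and contact force between the fingers and spindle above 1 N), for 0.2 s.
At the end, for the whole second after the job is handed in: The carrier is in the second detent (within 4 mm), a flat of the shaft faces the key within 0.16 rad, and the fingers hold the collar level and still round the shaft, off the carrier, its centre within 9 mm of the flats' middle height and its set screw pointing to the key within 0.2 rad (all of step 1 and (value of joint spindle between -0.16 and 0.16 rad or value of joint spindle between 2.9816 and 3.3016 rad or value of joint spindle between -3.3016 and -2.9816 rad) and z of collar_center in the frame of flat_mid between -0.009 and 0.009 m and horizontal distance between collar_center and flat_mid below 0.006 m and angle between the x axis of collar_center and the x axis of rail, either way round below 0.2 rad and x of collar_screw in the frame of rail above 0.015 m and angle between collar_center's own z axis and vertical below 0.15 rad and contact force between the fingers and collar above 2 N and contact force between collar and carrier below 0.2 N and linear speed of collar below 0.02 m/s); the arm keeps its last pose, push and grip.
It fails at once if the powder tin is disturbed (moved over 20 mm) (distance of powder_tin from where it was at the start of the episode above 0.02 m).
It fails at once if the wax tin is disturbed (moved over 20 mm) (distance of wax_tin from where it was at the start of the episode above 0.02 m).
It fails at once if the sand block is disturbed (moved over 20 mm) (distance of sand_block from where it was at the start of the episode above 0.02 m).
It also fails if it takes over 58 s, if anything falls off the work surface, if the arm or the gripper's body presses on something with over 40 N, if the wrist force passes 120 N, or if a joint passes its speed limit or range.

## Working session

There is one attempt and no reset: what is moved stays moved. The work goes in short steps, Python scripts to look and compute and a tool call to move; the robot and the scene stay as the last step left them, time stands still between calls to the robot, and variables do not carry over. Pictures are saved under pics/ and viewed, and the job is handed in when it is done.

Besides the shell and the picture viewer there is one more tool, called after ">>>" by a JSON object that holds its "method" and its "body". play_rows: Moves the arm, as the interface text tells. Its arguments: {"type":"object","properties":{"xyz":{"type":"array"},"dr":{"type":"array"},"hand":{"type":"array"}},"required":["xyz","dr","hand"]}

```bash
ls; mkdir -p pics; cat > h.py <<'E'
import numpy as np, cv2
from cell import manip
from scipy.spatial.transform import Rotation as R
def snap(name,fn):
    s=manip.sense(); rgb,d=manip.snapshot(name)
    cv2.imwrite('pics/'+fn+'.png',rgb[:,:,::-1]); np.savez('/tmp/'+fn+'.npz',rgb=rgb,d=d,p=s['ee_pos'],r=np.array(s['ee_rot']))
    return rgb,d
def T(name,p=None,r=None):
    i=manip.camera_info(name)
    if name!='wrist': return np.array(i['cam_to_world']),i
    M=np.eye(4); M[:3,:3]=R.from_rotvec(r).as_matrix(); M[:3,3]=p
    return M@np.array(i['T_tool_cam']),i
def rays(name,uv,p=None,r=None):
    M,i=T(name,p,r); f=240/np.tan(np.radians(i['fovy'])/2)
    uv=np.atleast_2d(uv).astype(float)
    d=np.c_[(uv[:,0]-i['cx'])/f,-(uv[:,1]-i['cy'])/f,-np.ones(len(uv))]
    return M[:3,3],d@M[:3,:3].T
def onz(name,uv,z,p=None,r=None):
    o,d=rays(name,uv,p,r); return o+d*((z-o[2])/d[:,2])[:,None]
def cloud(name,d,p=None,r=None):
    v,u=np.mgrid[:480,:640]; o,D=rays(name,np.c_[u.ravel(),v.ravel()],p,r)
    return (o+D*d.reshape(-1,1)).reshape(480,640,3)
E
python3 - <<'E'
from h import *
print(manip.sense(), manip.tcp_to_grasp)
for n in ['scene','side','wrist']:
    print({k:np.round(v,4).tolist() if not isinstance(v,str) else v for k,v in manip.camera_info(n).items()})
    snap(n,n+'0')
E
```

```text
pics
{'t': 0.0, 'joint_positions': array([ 1.34661494e+00,  3.53590953e-01,  1.63413149e+00,  7.77449921e-06,
        1.15523175e+00, -2.40003977e-03]), 'joint_velocities': array([-1.82950667e-04, -8.50638077e-04, -7.26013420e-05, -4.90490726e-04,
       -2.59998065e-06,  6.63028663e-04]), 'tau': array([-1.47402861e-03, -5.93837607e+01, -3.34214115e+01,  6.95980084e-02,
        2.35292071e-02, -6.82746531e-05]), 'ee_pos': array([0.13736516, 0.60920056, 0.21390056]), 'ee_rot': array([-3.47646795e-01, -3.12213551e+00,  2.12362612e-03]), 'contact_force': array([ 0.88644325, -0.09079194,  0.17125984]), 'moment': array([-0.01314234, -0.04230587, -0.01156818]), 'grip_width': 1.0016962270430256} 0.0187
{'fovy': 50.9173, 'cx': 311.1146, 'cy': 235.8933, 'cam_to_world': [[0.8789, 0.2522, -0.4048, 0.2197], [-0.4763, 0.4188, -0.7732, -0.4312], [-0.0255, 0.8724, 0.4882, 0.4988], [0.0, 0.0, 0.0, 1.0]]}
{'fovy': 46.8498, 'cx': 310.5891, 'cy': 240.0646, 'cam_to_world': [[0.8954, 0.2616, -0.3603, 0.2083], [-0.4452, 0.543, -0.712, -0.5309], [0.0094, 0.7979, 0.6027, 0.7226], [0.0, 0.0, 0.0, 1.0]]}
{'fovy': 63.1263, 'cx': 318.8769, 'cy': 237.6367, 'T_tool_cam': [[0.0, 0.9549, 0.297, 0.0849], [1.0, -0.0001, 0.0002, -0.0002], [0.0002, 0.297, -0.9549, -0.17], [0.0, 0.0, 0.0, 1.0]]}
```

View pics/scene0.png

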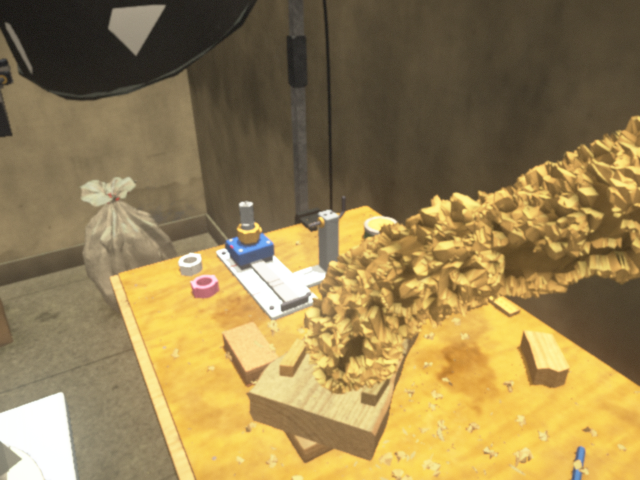

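View pics/side0.png

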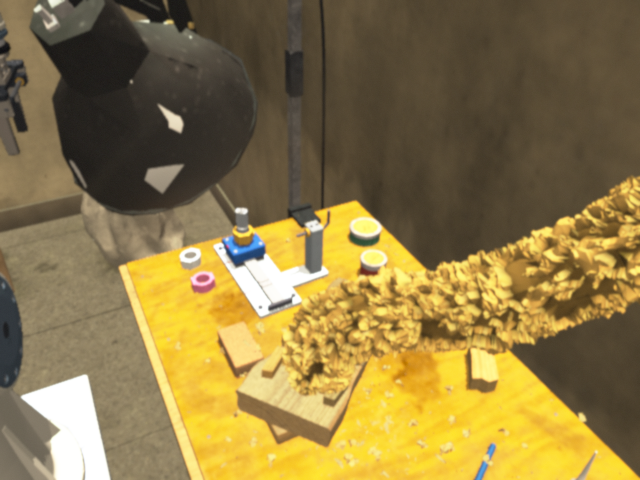

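View pics/wrist0.png

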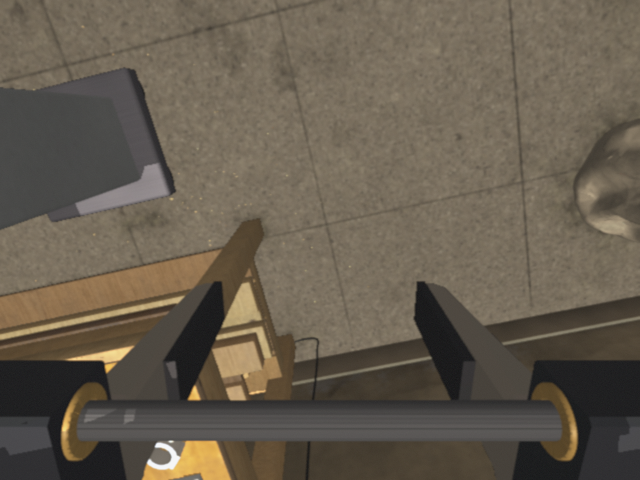

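The scene view shows the blue carrier at (248,248) and the post at (328,240). There are two decoy rings at the left, and a wood-textured mass fills the foreground on the right. Next I'll build the layout from depth.

```bash
python3 - <<'E'
from h import *
for n in ['scene','side']:
    z=np.load(f'/tmp/{n}0.npz'); d=z['d']; P=cloud(n,d); hsv=cv2.cvtColor(z['rgb'],cv2.COLOR_RGB2HSV)
    pts={'scene':[(248,260),(248,228),(246,205),(268,275),(296,303),(328,230),(205,287),(190,265),(380,222),(250,345),(330,400),(430,250),(600,200),(545,360),(320,360),(345,205),(297,100)],
     'side':[(242,255),(242,238),(241,213),(313,245),(365,230),(373,262),(240,345),(300,400),(420,270),(600,210),(255,295),(480,370),(300,370),(330,220)]}[n]
    for u,v in pts: print(n,u,v,np.round(P[v,u],3), d[v,u].round(3))
    m=((hsv[...,0]>100)&(hsv[...,0]<130)&(hsv[...,1]>150)&(d>0)).astype(np.uint8)
    k,l,st,c=cv2.connectedComponentsWithStats(m)
    for i in range(1,k):
        if st[i,4]>40: q=P[l==i]; print('blue',st[i],np.percentile(q,[2,50,98],axis=0).round(3).tolist())
E
```

```text
scene 248 260 [0.471 0.29  0.031] 0.887
scene 248 228 [0.483 0.308 0.084] 0.88
scene 246 205 [0.485 0.312 0.126] 0.864
scene 268 275 [0.488 0.246 0.019] 0.867
scene 296 303 [0.494 0.15  0.019] 0.795
scene 328 230 [0.587 0.209 0.097] 0.84
scene 205 287 [0.382 0.261 0.023] 0.833
scene 190 265 [0.38  0.343 0.022] 0.896
scene 380 222 [0.751 0.287 0.032] 0.998
scene 250 345 [0.39  0.085 0.029] 0.697
scene 330 400 [ 0.416 -0.09   0.073] 0.551
scene 430 250 [ 0.476 -0.156  0.279] 0.424
scene 600 200 [ 0.54  -0.248  0.346] 0.346
scene 545 360 [ 0.711 -0.137  0.031] 0.655
scene 320 360 [ 0.405 -0.089  0.135] 0.517
scene 345 205 [0.63  0.226 0.125] 0.857
scene 297 100 [0.658 0.448 0.252] 0.977
side 242 255 [0.471 0.285 0.044] 1.085
side 242 238 [0.479 0.301 0.073] 1.082
side 241 213 [0.485 0.312 0.123] 1.062
side 313 245 [0.587 0.207 0.084] 1.047
side 365 230 [0.745 0.272 0.027] 1.184
side 373 262 [0.693 0.158 0.041] 1.076
side 240 345 [0.39  0.084 0.025] 0.924
side 300 400 [ 0.418 -0.09   0.071] 0.782
side 420 270 [0.794 0.135 0.001] 1.12
side 600 210 [ 0.595 -0.297  0.468] 0.459
side 255 295 [0.464 0.205 0.008] 1.047
side 480 370 [ 0.715 -0.134  0.027] 0.884
side 300 370 [ 0.413 -0.099  0.148] 0.728
side 330 220 [0.714 0.371 0.   ] 1.26
blue [224 236  40  27 497] [[0.453, 0.286, 0.029], [0.479, 0.292, 0.046], [0.517, 0.336, 0.051]]
blue [477 464   9  16  44] [[0.6, -0.271, 0.005], [0.612, -0.265, 0.007], [0.624, -0.257, 0.009]]
```

```bash
python3 - <<'E'
import cv2
for n,(x0,x1,y0,y1) in {'scene':(170,410,180,360),'side':(170,410,190,360)}.items():
    a=cv2.imread(f'pics/{n}0.png')[y0:y1,x0:x1]; cv2.imwrite(f'pics/{n}0c.png',cv2.resize(a,None,fx=3.3,fy=3.3,interpolation=cv2.INTER_CUBIC))
E
```

```text
(no output)
```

View pics/scene0c.png

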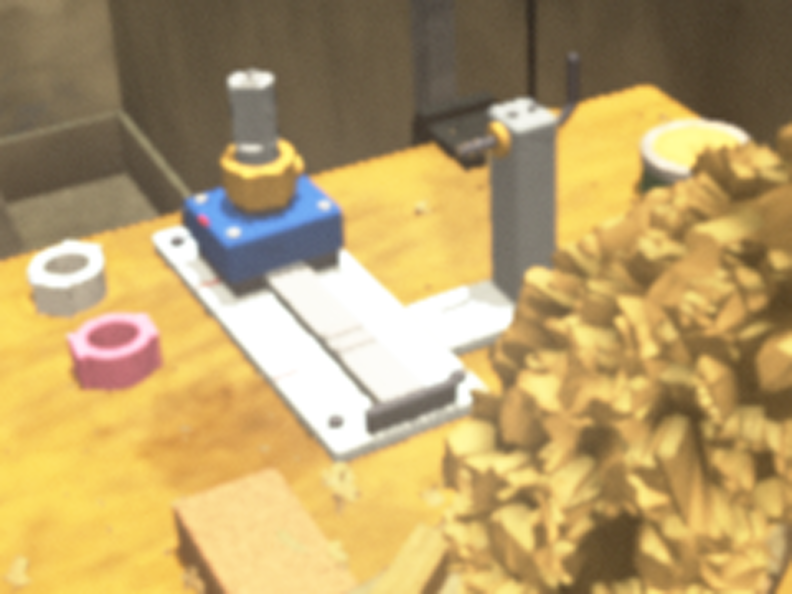

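View pics/side0c.png

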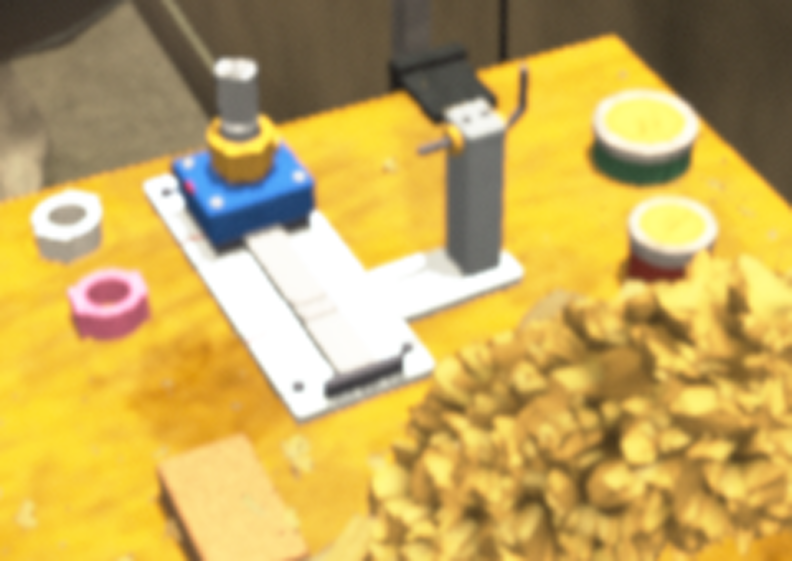

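The rail's x axis lies roughly along world +x. Before moving, I'll check for tall obstacles and refine the rail pose using the white plate mask.

```bash
python3 - <<'E'
from h import *
for n in ['scene','side']:
    z=np.load(f'/tmp/{n}0.npz'); d=z['d']; P=cloud(n,d); rgb=z['rgb']
    for u,v in [(150,50),(60,90),(220,20),(160,130),(120,30),(200,100),(5,100),(310,215)]: print(n,u,v,P[v,u].round(2))
    q=P[(d>0)]; m=(q[:,2]>0.16)&(q[:,0]<1)&(q[:,1]<0.75)
    g=np.round(q[m]*10)/10
    U,c=np.unique(g,axis=0,return_counts=True)
    print([ (a.round(1).tolist(),int(k)) for a,k in zip(U,c) if k>40 and a[1]>-0.05])
    hsv=cv2.cvtColor(rgb,cv2.COLOR_RGB2HSV)
    m=(hsv[...,1]<40)&(hsv[...,2]>150)&(abs(P[...,2]-0.010)<0.005)&(P[...,0]>.4)&(P[...,0]<.56)&(P[...,1]>.08)&(P[...,1]<.42)
    print(m.sum()); q=P[m][:,:2].astype(np.float32); print(cv2.minAreaRect(q))
    # post top
    m=(abs(P[...,2]-0.118)<0.004)&(P[...,0]>.54)&(P[...,0]<.66)&(P[...,1]>.15)&(P[...,1]<.3)
    print('post',m.sum(),P[m].mean(0),cv2.minAreaRect(P[m][:,:2].astype(np.float32)))
    m=(P[...,2]>0.095)&(P[...,2]<.13)&(P[...,0]>.44)&(P[...,0]<.53)&(P[...,1]>.25)&(P[...,1]<.38)
    print('shaft',P[m].mean(0)); t=m&(abs(P[...,2]-0.126)<.003); print(P[t].mean(0),t.sum())
E
```

```text
scene 150 50 [ 0.29 -0.08  0.45]
scene 60 90 [ 0.23 -0.03  0.42]
scene 220 20 [ 0.34 -0.08  0.46]
scene 160 130 [ 0.68  1.92 -0.2 ]
scene 120 30 [ 0.27 -0.08  0.46]
scene 200 100 [ 0.84  1.77 -0.05]
scene 5 100 [0.1  1.93 0.02]
scene 310 215 [0.66 0.42 0.01]
[([0.1, 0.7, 0.2], 106), ([0.2, -0.0, 0.4], 2268), ([0.2, -0.0, 0.5], 1868), ([0.2, 0.6, 0.3], 43), ([0.2, 0.7, 0.2], 103), ([0.2, 0.7, 0.3], 399), ([0.4, -0.0, 0.2], 136), ([0.7, 0.4, 0.2], 485), ([0.7, 0.4, 0.3], 862), ([0.7, 0.4, 0.4], 643), ([0.7, 0.5, 0.2], 277), ([0.7, 0.5, 0.3], 274), ([0.7, 0.5, 0.4], 262), ([0.8, 0.0, 0.2], 685), ([0.8, 0.0, 0.3], 4723), ([0.8, -0.0, 0.4], 5683), ([0.8, 0.1, 0.2], 2552), ([0.8, 0.1, 0.3], 3617), ([0.8, 0.1, 0.4], 3790), ([0.8, 0.2, 0.2], 2058), ([0.8, 0.2, 0.3], 2684), ([0.8, 0.2, 0.4], 2606), ([0.8, 0.3, 0.2], 1597), ([0.8, 0.3, 0.3], 2077), ([0.8, 0.3, 0.4], 1825), ([0.8, 0.4, 0.2], 1271), ([0.8, 0.4, 0.3], 1618), ([0.8, 0.4, 0.4], 1316), ([0.8, 0.5, 0.2], 1017), ([0.8, 0.5, 0.3], 1296), ([0.8, 0.5, 0.4], 960), ([0.8, 0.6, 0.2], 718), ([0.8, 0.6, 0.3], 903), ([0.8, 0.6, 0.4], 665), ([0
[... 1719 characters left out ...]
 0.3, 0.4], 1864), ([0.8, 0.3, 0.5], 566), ([0.8, 0.4, 0.2], 1004), ([0.8, 0.4, 0.3], 1294), ([0.8, 0.4, 0.4], 1491), ([0.8, 0.4, 0.5], 99), ([0.8, 0.5, 0.2], 839), ([0.8, 0.5, 0.3], 1066), ([0.8, 0.5, 0.4], 1027), ([0.8, 0.6, 0.2], 706), ([0.8, 0.6, 0.3], 911), ([0.8, 0.6, 0.4], 624), ([0.8, 0.7, 0.2], 519), ([0.8, 0.7, 0.3], 634), ([0.8, 0.7, 0.4], 258)]
1979
((0.501876175403595, 0.26713475584983826), (0.11280180513858795, 0.23674757778644562), 2.313516855239868)
post 142 [0.59773241 0.22141594 0.1162817 ] ((0.605424165725708, 0.22346803545951843), (0.045669857412576675, 0.033198241144418716), 4.108028411865234)
shaft [0.48541907 0.31389093 0.11303657]
[0.48634817 0.31746298 0.12430119] 48
```

>>> {"method": "play_rows", "body": {"xyz": [[3.5, -2.8, 1], [3.5, -2.8, 1], [3.5, -2.8, 1], [3.5, -2.8, 1], [3.5, -2.8, 1], [3.5, -2.8, 1], [3.5, -2.8, 0], [3.5, -2.8, 0], [3.5, -2.8, 0], [3.5, -2.8, 0]], "dr": [[0, 0, -0.13], [0, 0, -0.13], [0, 0, -0.13], [0, 0, -0.13], [0, 0, -0.13], [0, 0, -0.13], [0, 0, -0.13], [0, 0, -0.13], [0, 0, -0.13], [0, 0, -0.13]], "hand": [5, 5, 5, 5, 5, 5, 5, 5, 5, 5]}}

```text
t: 1.4
ee_pos: [0.4884, 0.3286, 0.2744]
ee_rot: [-2.171, -2.27, 0.0]
contact_force: [-0.1, 0.7, -0.0]
grip_width: 0.539
```

```bash
python3 - <<'E'
from h import *
s=manip.sense(); print(s['t'],s['ee_pos'].round(4),s['ee_rot'].round(3),s['joint_positions'].round(2),s['contact_force'].round(1))
snap('wrist','w1'); snap('side','side1')
E
```

```text
1.4 [0.4884 0.3286 0.2744] [-2.171 -2.27   0.   ] [0.59 0.25 1.65 0.   1.25 0.54] [-0.1  0.7 -0. ]
```

View pics/w1.png

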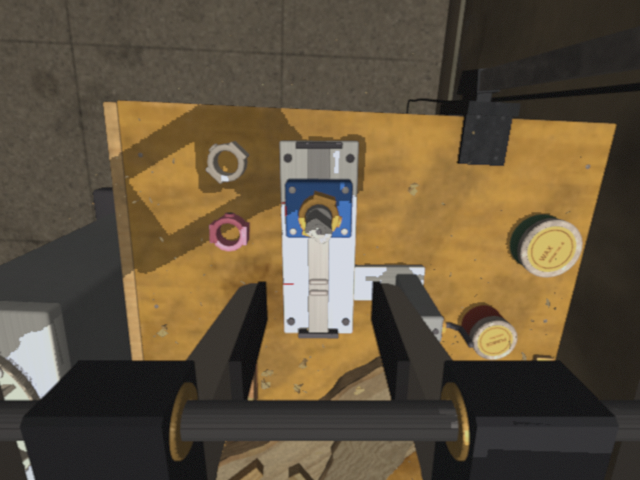

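View pics/side1.png

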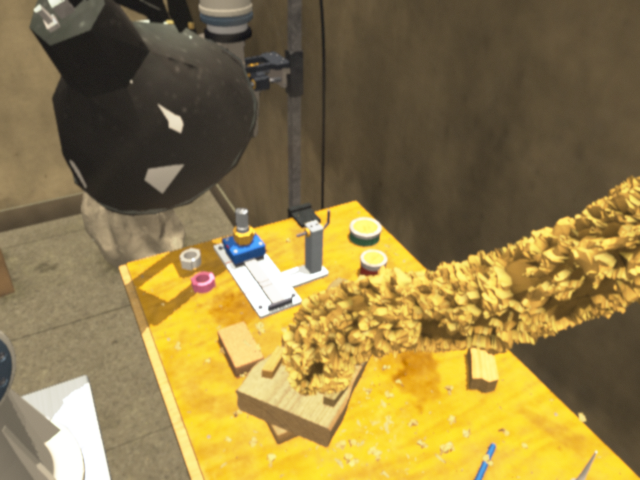

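The wrist view shows the whole plate with its corner holes at (288,157), (350,157), (290,324) and (346,323), and the carrier at (319,210). Next I'll zoom in and measure.

```bash
python3 - <<'E'
from h import *
z=np.load('/tmp/w1.npz'); p,r=z['p'],z['r']; d=z['d']; rgb=z['rgb']
P=cloud('wrist',d,p,r)
hl=onz('wrist',[(288,157),(350,157),(290,324),(346,323)],0.01,p,r); print(hl.round(4))
for m,zz,nm in [((abs(P[...,2]-0.118)<0.003)&(P[...,0]>.54),.118,'post'),((abs(P[...,2]-0.126)<0.003)&(P[...,0]<.53)&(P[...,0]>.44)&(P[...,1]>.2),.126,'shafttop')]:
    q=P[m]; print(nm,m.sum(),q.mean(0).round(4),cv2.minAreaRect(q[:,:2].astype(np.float32)))
hsv=cv2.cvtColor(rgb,cv2.COLOR_RGB2HSV)
m=((hsv[...,0]>100)&(hsv[...,0]<130)&(hsv[...,1]>120)&(abs(P[...,2]-.05)<.004)&(P[...,0]<.6)&(P[...,0]>.4))
print('carrier',m.sum(),cv2.minAreaRect(P[m][:,:2].astype(np.float32)),P[m].mean(0))
m=(hsv[...,2]>100)&(abs(P[...,2]-0.01)<.005)&(hsv[...,1]<50)&(P[...,0]<.54)&(P[...,0]>.43)&(P[...,1]>.1)&(P[...,1]<.45)
print('plate',m.sum(),cv2.minAreaRect(P[m][:,:2].astype(np.float32)))
a=rgb[165:255,265:375,::-1]; cv2.imwrite('pics/w1c.png',cv2.resize(a,None,fx=6.5,fy=6.5,interpolation=cv2.INTER_CUBIC))
E
```

```text
[[0.4521 0.3684 0.01  ]
 [0.5199 0.3715 0.01  ]
 [0.459  0.1629 0.01  ]
 [0.5289 0.1675 0.01  ]]
post 511 [0.6274 0.3065 0.1177] ((0.6575887203216553, 0.3339988589286804), (0.26059964299201965, 0.0811433345079422), 74.18778991699219)
shafttop 456 [0.4873 0.3199 0.1254] ((0.48736441135406494, 0.31945449113845825), (0.016219444572925568, 0.023528004065155983), 55.449310302734375)
carrier 1731 ((0.4874359965324402, 0.32040488719940186), (0.0672205463051796, 0.05858886241912842), 2.4878525733947754) [0.48703518 0.32761941 0.04968631]
plate 6981 ((0.4925738573074341, 0.2696511149406433), (0.09200304001569748, 0.23530034720897675), 2.313244104385376)
```

View pics/w1c.png

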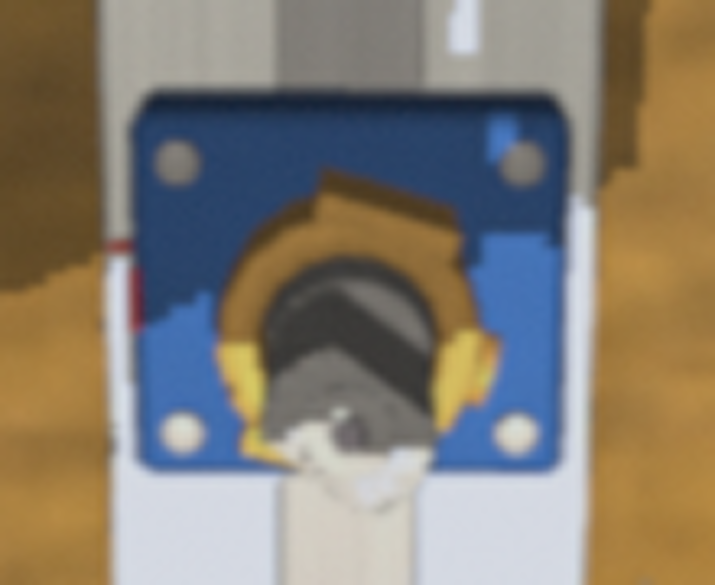

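The flat normal is about 55° in world (≈0.92 rad from the rail) and the rail yaw is about 0.042. Shaft 1 is at (0.4873, 0.320), so station 2 is at (0.4915, 0.220). Now I'll move behind the carrier, closed and tilted back.

>>> {"method": "play_rows", "body": {"xyz": [[-0.1, 1.8, -2], [-0.1, 1.8, -2], [-0.1, 1.8, -2], [-0.1, 1.8, -2], [0, 0, -3], [0, 0, -3], [0, 0, -3], [0, 0, -3], [0, 0, -3], [0, 0, -1]], "dr": [[-0.105, -0.004, 0], [-0.105, -0.004, 0], [-0.105, -0.004, 0], [-0.105, -0.004, 0], [0, 0, 0], [0, 0, 0], [0, 0, 0], [0, 0, 0], [0, 0, 0], [0, 0, 0]], "hand": [0, 0, 0, 0, 0, 0, 0, 0, 0, 0]}}

```text
t: 2.75
ee_pos: [0.482, 0.4011, 0.0327]
ee_rot: [1.936, 2.037, -0.423]
contact_force: [-0.6, -0.5, -0.3]
grip_width: 0.005
```

```bash
python3 - <<'E'
from h import *
s=manip.sense(); print(s['t'],s['ee_pos'].round(4),s['ee_rot'].round(3),s['joint_positions'].round(2),s['contact_force'].round(1))
M=R.from_rotvec(s['ee_rot']).as_matrix(); print(M.round(3))
rgb,d=snap('side','side2'); cv2.imwrite('pics/side2c.png',cv2.resize(rgb[130:330,150:420,::-1],None,fx=2.9,fy=2.9))
E
```

```text
2.75 [0.482  0.4011 0.0327] [ 1.936  2.037 -0.423] [ 0.85  0.73  1.52 -0.3   1.22  0.95] [-0.6 -0.5 -0.3]
[[-0.048  0.999  0.014]
 [ 0.911  0.049 -0.41 ]
 [-0.41  -0.007 -0.912]]
```

View pics/side2c.png

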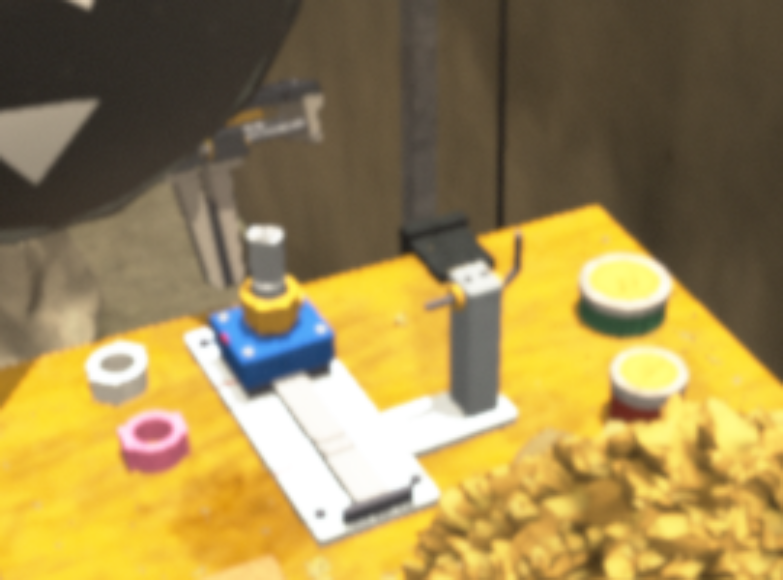

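>>> {"method": "play_rows", "body": {"xyz": [[0.15, -1, 0], [0.15, -1, 0], [0.1, -1, 0], [0.02, -0.4, 0], [0.02, -0.4, 0], [0.02, -0.4, 0], [0.02, -0.4, 0], [0.02, -0.4, 0], [0.02, -0.4, 0], [0, 0, 0]], "dr": [[0, 0, 0], [0, 0, 0], [0, 0, 0], [0, 0, 0], [0, 0, 0], [0, 0, 0], [0, 0, 0], [0, 0, 0], [0, 0, 0], [0, 0, 0]], "hand": [0, 0, 0, 0, 0, 0, 0, 0, 0, 0]}}

```text
t: 4.05
ee_pos: [0.4886, 0.3487, 0.0348]
ee_rot: [1.938, 2.037, -0.416]
contact_force: [0.7, -1.2, 0.5]
grip_width: 0.005
```

```bash
cat > c.py <<'E'
from h import *
import sys
def carrier(tag):
    s=manip.sense(); print(s['t'],s['ee_pos'].round(4),s['contact_force'].round(1))
    out=[]
    for n in ['scene','side']:
        rgb,d=snap(n,tag+n); P=cloud(n,d); hsv=cv2.cvtColor(rgb,cv2.COLOR_RGB2HSV)
        m=((hsv[...,0]>100)&(hsv[...,0]<130)&(hsv[...,1]>150)&(P[...,2]>.02)&(P[...,0]<.6)&(P[...,0]>.4)&(P[...,1]>.1))
        f=P[m&(P[...,2]<.045)]; t=P[m&(P[...,2]>.047)]
        q=P[(P[...,2]>0.1)&(P[...,2]<.13)&(abs(P[...,0]-.489)<.015)&(P[...,1]>.15)&(P[...,1]<.35)]
        print(n,'front face y med',np.median(f[:,1]).round(4) if len(f) else None,'top y',np.percentile(t[:,1],[2,50,98]).round(4) if len(t) else None,'shaft',q.mean(0).round(4) if len(q) else None,len(q))
E
python3 -c "
from c import *
carrier('p1')"
python3 - <<'E'
# baseline
import sys; sys.path.insert(0,'.')
from h import *
for n in ['scene','side']:
    z=np.load(f'/tmp/{n}0.npz'); d=z['d']; P=cloud(n,d); hsv=cv2.cvtColor(z['rgb'],cv2.COLOR_RGB2HSV)
    m=((hsv[...,0]>100)&(hsv[...,0]<130)&(hsv[...,1]>150)&(P[...,2]>.02)&(P[...,0]<.6)&(P[...,0]>.4)&(P[...,1]>.1))
    f=P[m&(P[...,2]<.045)]; print(np.median(f[:,1]))
E
```

```text
4.05 [0.4886 0.3487 0.0348] [ 0.7 -1.2  0.5]
scene front face y med None top y None shaft [0.4859 0.3019 0.1161] 235
side front face y med 0.2753 top y [0.2732 0.2885 0.3232] shaft [0.4861 0.3002 0.1157] 177
nan
0.2896030491357651
  return _methods._mean(a, axis=axis, dtype=dtype,
  ret = ret.dtype.type(ret / rcount)
```

>>> {"method": "play_rows", "body": {"xyz": [[0.02, -0.4, 0], [0.02, -0.4, 0], [0.02, -0.4, 0], [0.02, -0.4, 0], [0.02, -0.4, 0], [0.02, -0.4, 0], [0.02, -0.4, 0], [0.02, -0.4, 0], [0.01, -0.4, 0], [0.01, -0.4, 0]], "dr": [[0, 0, 0], [0, 0, 0], [0, 0, 0], [0, 0, 0], [0, 0, 0], [0, 0, 0], [0, 0, 0], [0, 0, 0], [0, 0, 0], [0, 0, 0]], "hand": [0, 0, 0, 0, 0, 0, 0, 0, 0, 0]}}

```text
t: 5.4
ee_pos: [0.4905, 0.3074, 0.0346]
ee_rot: [1.938, 2.035, -0.418]
contact_force: [-0.6, 0.8, 0.1]
grip_width: 0.006
```

>>> {"method": "play_rows", "body": {"xyz": [[0.02, -0.4, 0], [0.02, -0.4, 0], [0.02, -0.4, 0], [0.02, -0.4, 0], [0.02, -0.4, 0], [0.02, -0.4, 0], [0.02, -0.4, 0], [0, -0.2, 0], [0, -0.2, 0], [0, 0, 0]], "dr": [[0, 0, 0], [0, 0, 0], [0, 0, 0], [0, 0, 0], [0, 0, 0], [0, 0, 0], [0, 0, 0], [0, 0, 0], [0, 0, 0], [0, 0, 0]], "hand": [0, 0, 0, 0, 0, 0, 0, 0, 0, 0]}}

```text
t: 6.65
ee_pos: [0.492, 0.2755, 0.0346]
ee_rot: [1.938, 2.035, -0.418]
contact_force: [0.4, 0.3, 0.3]
grip_width: 0.005
```

```bash
python3 -c "
from c import *
carrier('p2')"
```

```text
6.65 [0.492  0.2755 0.0346] [0.4 0.3 0.3]
scene front face y med None top y None shaft [0.4891 0.2631 0.1141] 500
side front face y med 0.206 top y [0.2046 0.2202 0.2568] shaft [0.4892 0.2606 0.1131] 344
```

>>> {"method": "play_rows", "body": {"xyz": [[0.01, -0.2, 0], [0.01, -0.2, 0], [0.01, -0.2, 0], [0.01, -0.2, 0], [0.01, -0.2, 0], [0, -0.1, 0], [0, 0, 0]], "dr": [[0, 0, 0], [0, 0, 0], [0, 0, 0], [0, 0, 0], [0, 0, 0], [0, 0, 0], [0, 0, 0]], "hand": [0, 0, 0, 0, 0, 0, 0]}}

```text
t: 7.62
ee_pos: [0.4924, 0.2656, 0.0347]
ee_rot: [1.938, 2.036, -0.416]
contact_force: [-1.0, 0.2, -0.4]
grip_width: 0.006
```

```bash
python3 -c "
from c import *
carrier('p3')"
```

```text
7.625 [0.4924 0.2656 0.0347] [-1.   0.2 -0.4]
scene front face y med None top y None shaft [0.4894 0.2533 0.1141] 512
side front face y med 0.1957 top y [0.1952 0.2093 0.2438] shaft [0.4896 0.2493 0.1136] 347
```

>>> {"method": "play_rows", "body": {"xyz": [[0, -0.15, 0], [0.01, -0.15, 0], [0, -0.1, 0], [0, 0, 0]], "dr": [[0, 0, 0], [0, 0, 0], [0, 0, 0], [0, 0, 0]], "hand": [0, 0, 0, 0]}}

```text
t: 8.22
ee_pos: [0.4924, 0.2603, 0.0345]
ee_rot: [1.938, 2.035, -0.419]
contact_force: [0.1, 0.2, -0.3]
grip_width: 0.006
```

```bash
python3 -c "
from c import *
carrier('p4')"
```

```text
8.225 [0.4924 0.2603 0.0345] [ 0.1  0.2 -0.3]
scene front face y med None top y None shaft [0.4895 0.2472 0.1139] 512
side front face y med 0.1897 top y [0.1881 0.2035 0.2398] shaft [0.4897 0.2436 0.1137] 343
```

>>> {"method": "play_rows", "body": {"xyz": [[0, 1.5, 0], [0, 1.5, 0], [0, 0, 4], [0, 0, 4], [0, 0, 4], [0, -1, 4], [0, -1, 3], [0, -1, 2], [0, -1, 0], [0, 0, 0]], "dr": [[0, 0, 0], [0, 0, 0], [0, 0, 0], [0, 0, 0], [0, 0, 0], [0.105, 0.004, 0], [0.105, 0.004, 0], [0.105, 0.004, 0], [0.105, 0.004, 0], [0, 0, 0]], "hand": [0, 0, 0, 0, 0, 4, 4, 4, 4, 4]}}

```text
t: 9.57
ee_pos: [0.4928, 0.2499, 0.2456]
ee_rot: [2.169, 2.273, 0.002]
contact_force: [0.1, 0.3, -0.2]
grip_width: 0.436
```

```bash
cat > w.py <<'E'
from h import *
def look(tag,yc=.22,xc=.4915):
    s=manip.sense(); print(s['t'],s['ee_pos'].round(4),s['ee_rot'].round(3),s['joint_positions'].round(2),s['grip_width'])
    M=R.from_rotvec(s['ee_rot']).as_matrix(); print(M.round(3).tolist())
    rgb,d=snap('wrist',tag); p,r=s['ee_pos'],s['ee_rot']; P=cloud('wrist',d,p,r)
    hsv=cv2.cvtColor(rgb,cv2.COLOR_RGB2HSV)
    near=(abs(P[...,0]-xc)<.045)&(abs(P[...,1]-yc)<.045)
    m=near&(abs(P[...,2]-0.126)<0.003); q=P[m]
    if len(q): print('shafttop',m.sum(),q.mean(0).round(4),cv2.minAreaRect(q[:,:2].astype(np.float32)))
    m=near&(hsv[...,0]>100)&(hsv[...,0]<130)&(hsv[...,1]>120)&(abs(P[...,2]-.05)<.003)
    if m.sum(): print('carrier',m.sum(),cv2.minAreaRect(P[m][:,:2].astype(np.float32)))
    m=near&(abs(P[...,2]-.080)<.0025); q=P[m]
    if len(q): print('collartop',m.sum(),q.mean(0).round(4),cv2.minEnclosingCircle(q[:,:2].astype(np.float32)),cv2.minAreaRect(q[:,:2].astype(np.float32)))
    return rgb,d,P
E
python3 - <<'E'
from w import *
rgb,d,P=look('w2')
print(P[abs(P[...,2]-.118)<.003].shape)
E
```

```text
9.575 [0.4928 0.2499 0.2456] [2.169e+00 2.273e+00 2.000e-03] [0.47 0.21 1.76 0.   1.17 0.42] 0.43607107805265466
[[-0.047, 0.999, 0.001], [0.999, 0.047, 0.001], [0.001, 0.001, -1.0]]
shafttop 513 [0.4915 0.2204 0.1255] ((0.49146291613578796, 0.21988533437252045), (0.01656471937894821, 0.023819582536816597), 55.69009017944336)
carrier 1895 ((0.49170011281967163, 0.22065575420856476), (0.06733465939760208, 0.05896983668208122), 2.6947100162506104)
collartop 669 [0.4915 0.2273 0.0797] ((0.491446316242218, 0.2202354371547699), 0.0231624748557806) ((0.49091705679893494, 0.22385543584823608), (0.039578117430210114, 0.038374803960323334), 8.322468757629395)
(1151, 3)
```

View pics/w2.png

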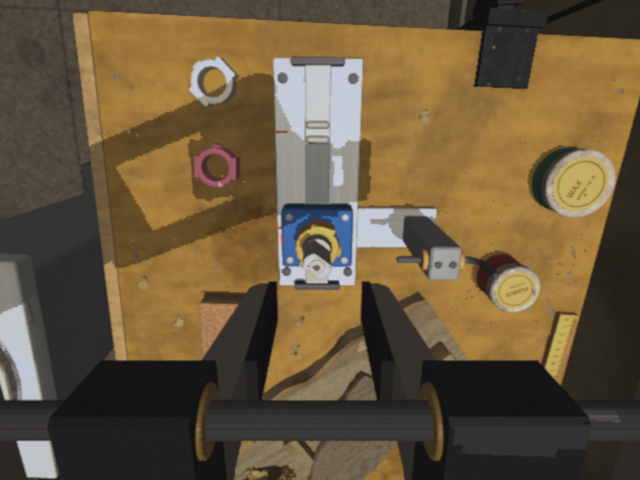

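The carrier is now at station 2, with the shaft axis at (0.4915, 0.220) and flat normals at 55.5° in world. I'll zoom in to read the collar yaw.

```bash
python3 - <<'E'
from h import *
z=np.load('/tmp/w2.npz'); rgb=z['rgb']; P=cloud('wrist',z['d'],z['p'],z['r'])
cv2.imwrite('pics/w2c.png',cv2.resize(rgb[195:285,270:370,::-1],None,fx=6.5,fy=6.5,interpolation=cv2.INTER_CUBIC))
m=(abs(P[...,0]-.4915)<.03)&(abs(P[...,1]-.22)<.03)&(P[...,2]>.066)&(P[...,2]<.083)
q=P[m]; rel=q[:,:2]-[.4915,.2200]; rr=np.hypot(*rel.T); a=np.degrees(np.arctan2(rel[:,1],rel[:,0]))
for lo in range(-180,180,10):
    k=(a>=lo)&(a<lo+10)
    if k.sum()>3: print(lo,k.sum(),rr[k].max().round(4),end=' | ')
# far cheek line: outermost points facing +y
E
```

```text
-180 23 0.0195 | -170 25 0.0199 | -160 19 0.0197 | -150 14 0.0196 | -140 16 0.0229 | -40 9 0.0193 | -30 26 0.0226 | -20 34 0.0222 | -10 40 0.0223 | 0 23 0.0212 | 10 25 0.0195 | 20 27 0.0196 | 30 33 0.0197 | 40 38 0.0232 | 50 51 0.0229 | 60 50 0.0218 | 70 49 0.0211 | 80 49 0.0216 | 90 56 0.0224 | 100 54 0.0231 | 110 37 0.0201 | 120 40 0.02 | 130 38 0.0198 | 140 34 0.02 | 150 30 0.0197 | 160 28 0.0199 | 170 23 0.0198 |
```

View pics/w2c.png

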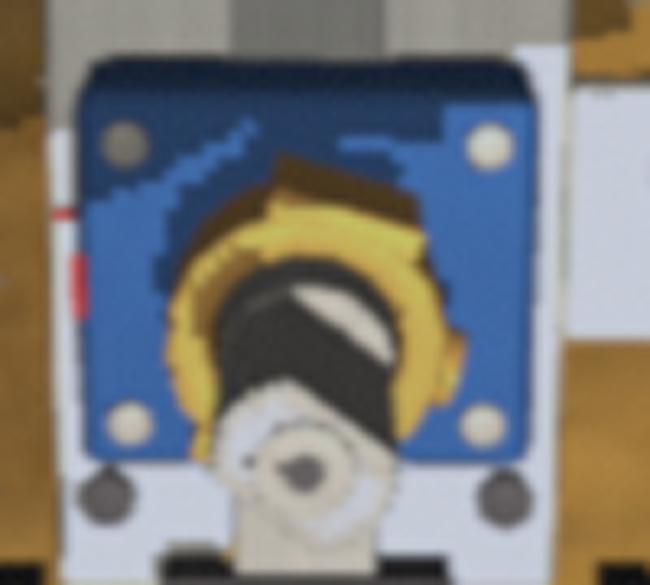

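>>> {"method": "play_rows", "body": {"xyz": [[-0.02, -0.5, -1.5], [-0.02, -0.5, -1.5], [-0.02, -0.5, -1.5], [-0.02, -0.5, -1.5], [-0.02, -0.5, -1.5], [-0.02, -0.5, -1], [0, 0, 0], [0, 0, 0]], "dr": [[0, 0, 0.154], [0, 0, 0.154], [0, 0, 0.154], [0, 0, 0.154], [0, 0, 0.154], [0, 0, 0.152], [0, 0, 0], [0, 0, 0]], "hand": [4, 4, 4, 4, 4, 4, 4, 4]}}

```text
t: 10.62
ee_pos: [0.4915, 0.2217, 0.1596]
ee_rot: [-0.932, -3.0, 0.001]
contact_force: [1.1, 0.7, -0.7]
grip_width: 0.435
```

```bash
cat > st.py <<'E'
from h import *
s=manip.sense(); M=R.from_rotvec(s['ee_rot']).as_matrix()
print(s['t'],s['ee_pos'].round(4),'yangle',np.degrees(np.arctan2(M[1,1],M[0,1])).round(2),'z',M[:,2].round(3),'F',s['contact_force'].round(1),'m',s['moment'].round(2),'w mm',round(s['grip_width']*91.9,1),s['joint_positions'].round(2))
E
python3 st.py
```

```text
10.625 [0.4915 0.2217 0.1596] yangle 55.5 z [-0.    -0.001 -1.   ] F [ 1.1  0.7 -0.7] m [-0.07  0.03  0.01] w mm 40.0 [ 0.42  0.28  1.87 -0.    0.99 -0.55]
```

>>> {"method": "play_rows", "body": {"xyz": [[0, -0.15, -1.5], [0, 0, -1.5], [0, 0, -1.5], [0, 0, -1.5], [0, 0, -0.9], [0, 0, 0], [0, 0, 0], [0, 0, 0], [0, 0, 0], [0, 0, 0]], "dr": [[0, 0, 0], [0, 0, 0], [0, 0, 0], [0, 0, 0], [0, 0, 0], [0, 0, 0], [0, 0, 0], [0, 0, 0], [0, 0, 0], [0, 0, 0]], "hand": [4, 4, 4, 4, 4, 4, 2.6, 1, 1, 1]}}

```text
t: 11.88
ee_pos: [0.4919, 0.2195, 0.0911]
ee_rot: [0.928, 3.0, 0.001]
contact_force: [0.5, 0.3, 2.0]
grip_width: 0.169
```

```bash
python3 st.py
```

```text
11.875 [0.4919 0.2195 0.0911] yangle 55.63 z [ 0.001  0.001 -1.   ] F [0.5 0.3 2. ] m [ 0.11 -0.14 -0.05] w mm 15.5 [ 0.42  0.37  1.92  0.    0.84 -0.55]
```

>>> {"method": "play_rows", "body": {"xyz": [[0, 0, 0], [0, 0, 0], [0, 0, 0], [0, 0, 0], [0, 0, 0], [0, 0, 0], [0, 0, 0], [0, 0, 0], [0, 0, 0], [0, 0, 0]], "dr": [[0, 0, -0.116], [0, 0, -0.116], [0, 0, -0.116], [0, 0, -0.116], [0, 0, -0.116], [0, 0, -0.116], [0, 0, -0.116], [0, 0, -0.116], [0, 0, 0], [0, 0, 0]], "hand": [1, 1, 1, 1, 1, 1, 1, 1, 1, 1]}}

```text
t: 13.12
ee_pos: [0.4923, 0.2197, 0.0911]
ee_rot: [2.17, 2.271, 0.003]
contact_force: [4.9, 3.4, 2.8]
grip_width: 0.171
```

```bash
python3 st.py
```

```text
13.125 [0.4923 0.2197 0.0911] yangle 2.6 z [ 0.002  0.001 -1.   ] F [4.9 3.4 2.8] m [ 0.28 -0.45 -0.05] w mm 15.7 [0.42 0.37 1.92 0.   0.84 0.37]
```

>>> {"method": "play_rows", "body": {"xyz": [[0, 0, 0], [0, 0, 0], [0, 0, 0], [0, 0, 0], [0, 0, 0], [0, 0, 3], [0, 0, 4], [0, 1, 4], [0, 2, 4], [0, 0, 0]], "dr": [[0, 0, 0], [0, 0, 0], [0, 0, 0], [0, 0, 0], [0, 0, 0], [0, 0, 0], [0, 0, 0], [0, 0, 0], [0, 0, 0], [0, 0, 0]], "hand": [1, 1, 4, 4, 4, 4, 4, 4, 4, 4]}}

```text
t: 14.38
ee_pos: [0.4928, 0.2508, 0.2436]
ee_rot: [2.171, 2.269, 0.008]
contact_force: [0.3, 0.7, -0.8]
grip_width: 0.433
```

```bash
python3 - <<'E'
from w import *
rgb,d,P=look('w3')
cv2.imwrite('pics/w3c.png',cv2.resize(rgb[195:295,270:370,::-1],None,fx=6,fy=6,interpolation=cv2.INTER_CUBIC))
m=(abs(P[...,0]-.4915)<.03)&(abs(P[...,1]-.22)<.03)&(P[...,2]>.066)&(P[...,2]<.083)
q=P[m]; rel=q[:,:2]-[.4915,.2200]; rr=np.hypot(*rel.T); a=np.degrees(np.arctan2(rel[:,1],rel[:,0]))
for lo in range(-180,180,10):
    k=(a>=lo)&(a<lo+10)
    if k.sum()>3: print(lo,rr[k].max().round(4),end=' | ')
E
```

```text
14.375 [0.4928 0.2508 0.2436] [2.171 2.269 0.008] [0.47 0.21 1.76 0.   1.16 0.42] 0.4326542047146845
[[-0.044, 0.999, 0.005], [0.999, 0.044, 0.003], [0.002, 0.005, -1.0]]
shafttop 507 [0.4915 0.22   0.1254] ((0.4916043281555176, 0.21959538757801056), (0.015231207944452763, 0.02344830520451069), 2.247622489929199)
carrier 1893 ((0.49179553985595703, 0.2203693687915802), (0.06710316240787506, 0.05855511128902435), 2.0617494583129883)
collartop 738 [0.4913 0.2249 0.0797] ((0.49117404222488403, 0.21973419189453125), 0.023071086034178734) ((0.4909626245498657, 0.22230078279972076), (0.03930869325995445, 0.040195658802986145), 8.193560600280762)
-180 0.0199 | -170 0.0195 | -160 0.0195 | -150 0.0199 | -140 0.0234 | -130 0.0229 | -120 0.0223 | -60 0.0197 | -50 0.0197 | -40 0.0214 | -30 0.0227 | -20 0.0227 | -10 0.0229 | 0 0.0208 | 10 0.0196 | 20 0.0195 | 30 0.0195 | 40 0.0228 | 50 0.0225 | 60 0.0211 | 70 0.0208 | 80 0.021 | 90 0.0224 | 100 0.0228 | 110 0.0194 | 120 0.0195 | 130 0.0196 | 140 0.0196 | 150 0.0196 | 160 0.0198 | 170 0.019 |
```

View pics/w3c.png

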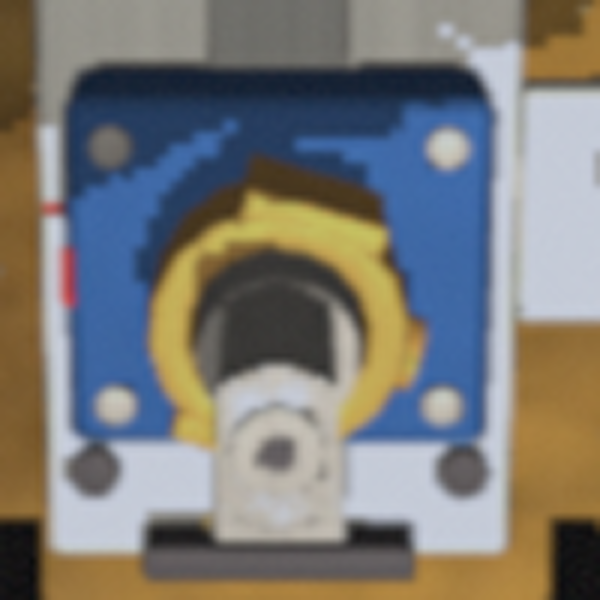

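Flats are seated: the width read 15.7 mm and the normal is now 2.2° against the rail's ~2.4°. The collar's cheek normal is at about 76° in world, so its screw is at about −14°. Next is the collar grasp.

>>> {"method": "play_rows", "body": {"xyz": [[-0.02, -0.4, -1], [-0.02, -0.4, -1], [-0.02, -0.4, -1], [-0.02, -0.4, -1], [-0.02, -0.4, -1], [-0.02, -0.4, -1], [0, -0.4, -1], [0, -0.3, -1], [0, 0, 0], [0, 0, 0]], "dr": [[0, 0, 0.16], [0, 0, 0.16], [0, 0, 0.16], [0, 0, 0.16], [0, 0, 0.16], [0, 0, 0.16], [0, 0, 0.16], [0, 0, 0.16], [0, 0, 0], [0, 0, 0]], "hand": [5.6, 5.6, 5.6, 5.6, 5.6, 5.6, 5.6, 5.6, 5.6, 5.6]}}

```text
t: 15.68
ee_pos: [0.4897, 0.2179, 0.1601]
ee_rot: [-0.394, -3.116, 0.001]
contact_force: [-0.4, -0.2, -0.8]
grip_width: 0.605
```

```bash
python3 st.py; python3 - <<'E'
from h import *
snap('wrist','w4')
E
```

```text
15.675 [0.4897 0.2179 0.1601] yangle 75.59 z [-0.001 -0.    -1.   ] F [-0.4 -0.2 -0.8] m [ 0.04 -0.03 -0.03] w mm 55.6 [ 0.42  0.28  1.88  0.    0.99 -0.9 ]
```

View pics/w4.png

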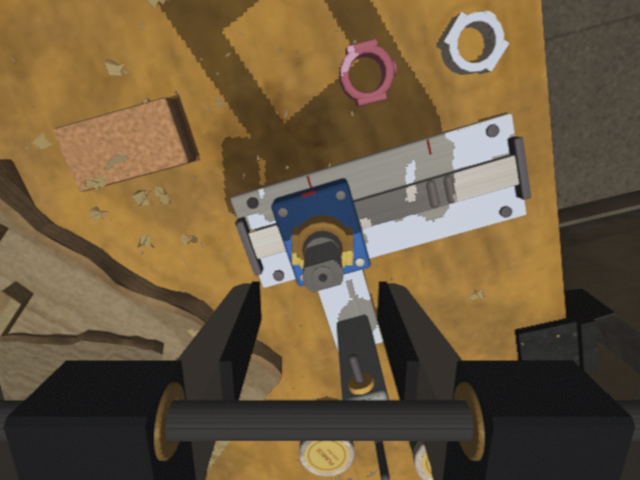

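>>> {"method": "play_rows", "body": {"xyz": [[0.2, 0.18, -1], [0, 0, -1.5], [0, 0, -1.5], [0, 0, -1.5], [0, 0, -1.5], [0, 0, -1.5], [0, 0, -1.2], [0, 0, -0.7], [0, 0, 0], [0, 0, 0]], "dr": [[0, 0, 0], [0, 0, 0], [0, 0, 0], [0, 0, 0], [0, 0, 0], [0, 0, 0], [0, 0, 0], [0, 0, 0], [0, 0, 0], [0, 0, 0]], "hand": [5.6, 5.6, 5.6, 5.6, 5.6, 5.6, 5.6, 5.6, 5.6, 5.6]}}

```text
t: 16.98
ee_pos: [0.4924, 0.2202, 0.057]
ee_rot: [0.388, 3.117, 0.001]
contact_force: [-0.8, -0.3, -0.6]
grip_width: 0.613
```

```bash
python3 st.py
```

```text
16.975 [0.4924 0.2202 0.057 ] yangle 75.8 z [ 0.001  0.    -1.   ] F [-0.8 -0.3 -0.6] m [-0.01  0.01 -0.01] w mm 56.3 [ 0.42  0.43  1.94 -0.    0.77 -0.91]
```

>>> {"method": "play_rows", "body": {"xyz": [[-0.05, -0.03, 0], [0, 0, 0], [0, 0, 0], [0, 0, 0], [0, 0, 0], [0, 0, 0]], "dr": [[0, 0, 0], [0, 0, 0], [0, 0, 0], [0, 0, 0], [0, 0, 0], [0, 0, 0]], "hand": [5.6, 4.6, 3.5, 3.5, 3.5, 3.5]}}

```text
t: 17.73
ee_pos: [0.4917, 0.2198, 0.0568]
ee_rot: [0.388, 3.117, 0.0]
contact_force: [-0.5, -1.4, 5.8]
grip_width: 0.453
```

```bash
python3 st.py
```

```text
17.725 [0.4917 0.2198 0.0568] yangle 75.8 z [ 0.  0. -1.] F [-0.5 -1.4  5.8] m [-0.03  0.22 -0.01] w mm 41.6 [ 0.42  0.43  1.94  0.    0.77 -0.91]
```

Grasp width is 41.6 mm against the cheeks' 42 mm. I'll lift a little and rotate the collar to the rail yaw.

>>> {"method": "play_rows", "body": {"xyz": [[0, 0, 0.3], [0, 0, 0.3], [0, 0, 0], [0, 0, 0], [0, 0, 0], [0, 0, 0], [0, 0, 0], [0, 0, 0]], "dr": [[0, 0, 0], [0, 0, 0], [0, 0, 0.06], [0, 0, 0.06], [0, 0, 0.06], [0, 0, 0.06], [0, 0, 0.05], [0, 0, 0]], "hand": [3.5, 3.5, 3.5, 3.5, 3.5, 3.5, 3.5, 3.5]}}

```text
t: 18.73
ee_pos: [0.4915, 0.2196, 0.0625]
ee_rot: [0.066, -3.141, 0.0]
contact_force: [0.1, 0.3, -1.7]
grip_width: 0.453
```

```bash
python3 st.py
```

```text
18.725 [0.4915 0.2196 0.0625] yangle 92.4 z [-0. -0. -1.] F [ 0.1  0.3 -1.7] m [ 0.03  0.   -0.  ] w mm 41.6 [ 0.42  0.42  1.94 -0.    0.78 -1.2 ]
```

>>> {"method": "play_rows", "body": {"xyz": [[0, 0, 0.4], [0, 0, 0.4], [0, 0, 0.4], [0, 0, 0.4], [0, 0, 0.4], [0, 0, 0.4], [0, 0, 0.4], [0, 0, 0.3], [0, 0, 0], [0, 0, 0]], "dr": [[0, 0, 0], [0, 0, 0], [0, 0, 0], [0, 0, 0], [0, 0, 0], [0, 0, 0], [0, 0, 0], [0, 0, 0], [0, 0, 0], [0, 0, 0]], "hand": [3.5, 3.5, 3.5, 3.5, 3.5, 3.5, 3.5, 3.5, 3.5, 3.5]}}

```text
t: 19.98
ee_pos: [0.4915, 0.2196, 0.0935]
ee_rot: [0.066, -3.141, 0.0]
contact_force: [-0.2, -0.3, -1.2]
grip_width: 0.455
```

```bash
python3 st.py; python3 - <<'E'
from w import *
rgb,d,P=look('w5')
s,ds=snap('side','side5'); cv2.imwrite('pics/side5c.png',cv2.resize(s[180:330,180:380,::-1],None,fx=4,fy=4,interpolation=cv2.INTER_CUBIC))
s,ds=snap('scene','scene5'); cv2.imwrite('pics/scene5c.png',cv2.resize(s[170:320,200:400,::-1],None,fx=4,fy=4,interpolation=cv2.INTER_CUBIC))
near=(abs(P[...,0]-.4915)<.03)&(abs(P[...,1]-.22)<.03)
m=near&(P[...,2]>.108)&(P[...,2]<.122); print('collar top z',np.percentile(P[m][:,2],[10,50,90]).round(4),m.sum())
E
```

```text
19.975 [0.4915 0.2196 0.0935] yangle 92.42 z [-0. -0. -1.] F [-0.2 -0.3 -1.2] m [ 0.05  0.03 -0.03] w mm 41.8 [ 0.42  0.37  1.92 -0.    0.85 -1.2 ]
19.975 [0.4915 0.2196 0.0935] [ 0.066 -3.141  0.   ] [ 0.42  0.37  1.92 -0.    0.85 -1.2 ] 0.454994821700537
[[-0.999, -0.042, -0.0], [-0.042, 0.999, -0.0], [0.0, -0.0, -1.0]]
shafttop 2642 [0.4889 0.2191 0.1256] ((0.4909352660179138, 0.21927976608276367), (0.021413125097751617, 0.07174927741289139), 2.596133232116699)
carrier 4904 ((0.47864189743995667, 0.21862879395484924), (0.044436126947402954, 0.05821380391716957), 1.8762654066085815)
collar top z [0.1112 0.1162 0.1179] 5713
```

View pics/w5.png

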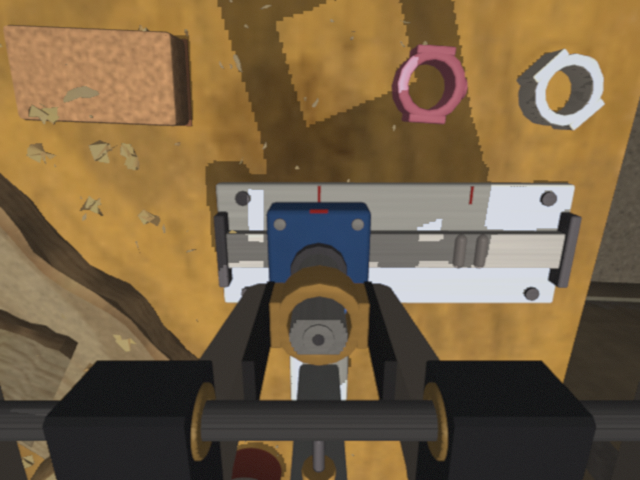

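View pics/side5c.png

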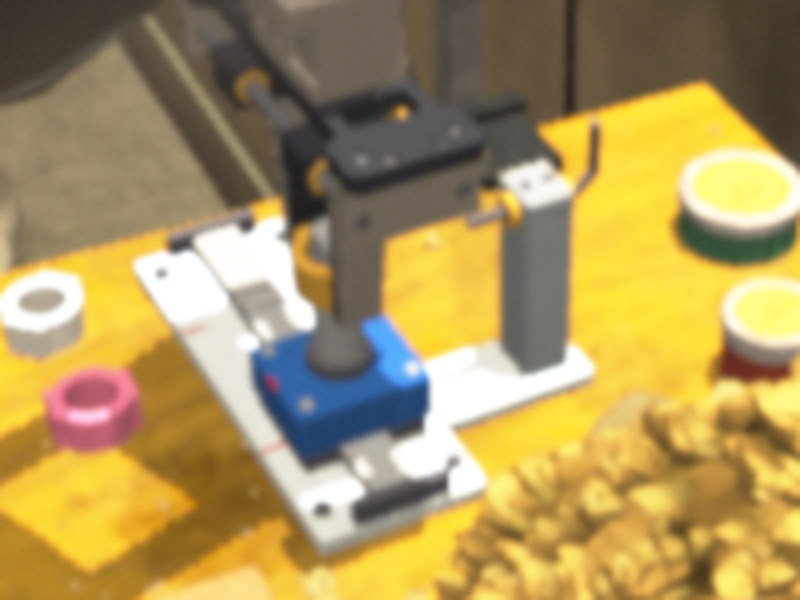

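View pics/scene5c.png

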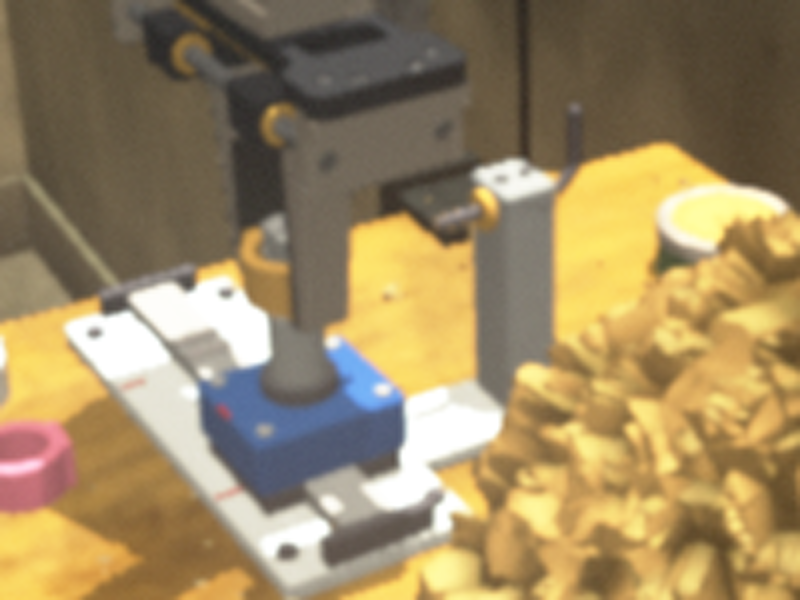

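```bash
python3 - <<'E'
from h import *
z=np.load('/tmp/w5.npz'); P=cloud('wrist',z['d'],z['p'],z['r'])
c=np.hypot(P[...,0]-.4915,P[...,1]-.2198)<.0132
q=P[c&(abs(P[...,2]-.126)<.003)]; print(len(q),q.mean(0).round(4),cv2.minAreaRect(q[:,:2].astype(np.float32)))
# collar top, excluding finger area: annulus
rel=P[...,:2]-[.4915,.2198]; rr=np.hypot(rel[...,0],rel[...,1]); a=np.degrees(np.arctan2(rel[...,1],rel[...,0]))-2.4
k=(rr>.0145)&(rr<.019)
for lo in (-30,0,150,-180): 
    m=k&(a>=lo)&(a<lo+30)&(P[...,2]>.1)
    if m.sum(): print(lo,m.sum(),np.median(P[m][:,2]).round(4))
m=(P[...,2]>.098)&(P[...,2]<.119)&(abs(a)<40)&(rr>.0205)&(rr<.028); print('screw ang',m.sum(),a[m].mean() if m.sum() else None, rr[m].max() if m.sum() else None)
E
```

```text
1923 [0.4909 0.2189 0.1254] ((0.49177995324134827, 0.2189270257949829), (0.01734534092247486, 0.023152325302362442), 2.1289684772491455)
-30 153 0.1165
0 157 0.1164
150 207 0.1163
-180 218 0.1164
screw ang 0 None None
```

```bash
python3 -c "
from cell import manip
print(manip.job_done())"; python3 st.py
```

```text
the job is handed in; nothing more can be done
None
the job is handed in; nothing more can be done
```

I finished the task and handed it in at about 20 s of the 58 s allowed. The hand-in gives no verdict, so this rests on my own last checks.

- **Carrier:** I pushed it with closed, tilted fingers. From the cameras it travelled about 0.0999 m, and its red mark lines up with the station-2 tick. The push force was back near zero, as expected once it clicks in.
- **Shaft:** I gripped it on the flats (15.7 mm measured, 16 mm expected) and turned it 53°. After the collar lift the flat normal still measured 2.1° against a rail yaw of about 2.4°.
- **Collar:** I gripped it on its cheeks (41.8 mm measured, 42 mm expected), lifted it clear of the carrier and turned it about 16.6° so the screw points at the key.
    - **Height and level:** the top is level at 116.4 mm all round, which puts the centre at about 105.5 mm (target 106).
    - **Holding:** the wrist carries only the collar's weight, about 1.2 N.

**Not confirmed:**
- **Screw direction:** in the last view the gripper hid the screw. I inferred that direction from the collar yaw measured before the grasp and the tool's turn, giving a jaw yaw of 92.4° against the 92.4–92.5° wanted.
- **Shaft centre:** one final reading of the shaft's top centre differed by about 1 mm between methods, within tolerance.
- **Tins and sanding block:** the arm stayed clear of them and they look unmoved in the pictures, but I didn't measure their positions again.

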